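# Open the pressure-test guard and hold its gate wide

### The arm

A 6-joint arm with a two-finger parallel gripper is mounted at the origin on a cart in front of the work surface, level with it; the furniture and walls round the work are solid. World frame = base frame: x ahead of the robot, y to its left, z up, the work surface at z = 0. Lengths are in m, angles in rad, forces in N, time in s.
With the tool pointing down it reaches from about 0.2 to 0.875 m from the base axis. Payload 3.4 kg.
Tool frame: the origin (TCP) lies between the finger pads; the fingertips stand 25 mm ahead of it and the grasp point (between the pads) lies 6 mm ahead of it (r.nose_length is the z of the fingertips in the tool frame, in m); z points along the fingers, x is the direction in which the jaws open and shut, and the axes are right-handed (so a half turn about z gives the same grasp; the last joint's range is limited). The gripper opens to 94 mm and grips with 3 to 60 N. Pads are 16 mm wide; open, the fingers measure 119 mm over their backs; the gripper's body (75 mm by 177 mm) begins 78 mm behind the grasp point.
Start: joints at [1.165, 0.276, 1.505, -0, 1.361, -0.121], TCP at [0.162, 0.552, 0.199] pointing down, gripper open.
Joint ranges: [-2.89, 2.89], [-0.75, 2.08], [0.22, 2.7], [-1.18, 4.32], [0.11, 2.71], [-2.7, 2.7]. Speed limits (rad/s): [2.57, 2.57, 3.14, 3.14, 3.14, 3.14].

### API

Orientations are given as a unit quaternion [w, x, y, z].
In Python, from plant import r, gripper_to, inverse_kinematics, vision, models, telemetry gives the robot as it stands. Calls block until the motion is done:
- r.move_to(position, orientation): joint-space move of the TCP to a pose.
- r.move_l(position, rot=None, vel=0.15, guard=None): straight line of the TCP; rot=None keeps the orientation; vel is the mean speed in m/s. With guard (N) it stops when the force on the tool has changed by that much, and returns True; else False.
- r.movej(angles): joint-space move.
- gripper_to(opening, f_grip=None): finger opening in m; f_grip is the grip in N (None keeps the last); returns when the fingers have stopped.
- r.hold(seconds).
- inverse_kinematics(position, orientation): joint angles nearest the present ones, or None.
- vision.snapshot(name): name is "scene" or "top"; returns the picture (400x640x3 uint8, red, green, blue); there is no depth.
- vision.get_calibration(name): a dict with "fx", "fy", "cx", "cy" (pixels), "position" and "orientation" of the camera in the world. Camera axes: x right, y down, z forward; pixel columns grow to the right and rows downward; lengths in m; the calibration is good to about 2 mm. A picture is of the moment at which its call begins. get_calibration takes no time and is no camera call.
A pose or a line that the arm cannot do raises r.PlanningError and nothing moves.
- r.sign_off(): hands the job in, once; it reports no verdict.
Trained networks look in the newest picture that a camera, given by its name, has taken for a name from the list of things; names that differ only in an ending like _2 or _b are one class to them, and where a whole thing is asked for, a point or a joint stands for the part that bears it (a point fixed in the world has none). Each returns a list of dicts, best first, with "score" (0 to 1); they miss things now and then, are a little off and sometimes report something else, mostly with a low value. They report only what shows in the picture. A call takes as long as a camera call.
- models.boxes_of(thing, camera): "at" ([x, y, z] in m, in world coordinates, good to about 4 mm: the middle of the surface that is visible of it).
- models.regions_of(thing, camera): "pixels" (400x640 bool, what is visible of it).
- models.mark_of(thing, camera): "at" ([x, y, z] in m, in world coordinates, good to about 4 mm: a listed point, or the origin of a listed thing).
Readings, each from a call of its own:
- telemetry.current_t(): time.
- telemetry.current_joints(): joint angles.
- telemetry.current_dq(): joint speeds.
- telemetry.current_joint_efforts(): joint torques, N m.
- telemetry.current_ee_pos(): TCP position.
- telemetry.current_tool_rot(): TCP orientation.
- telemetry.current_wrist_force(): force on the tool from outside, world axes, zero at the start.
- telemetry.current_torque(): the same for the moment, N m.
- telemetry.current_opening(): finger opening in m.
Only numpy, scipy, OpenCV 4.12 (cv2) and the standard library are available. Lean on these libraries where they do the work, as an engineer would, in place of code of your own. Each camera call takes 0.05 s, during which the arm holds its last target.

### The job

The white nut in the bench pressure tester has been tested and I need both hands to take it out, so open the tester's gate and hold it for me. Squeeze the catch on the frame so that the gate springs ajar to its vent gap, then squeeze the safety catch on the gate itself and, keeping it squeezed, swing the gate out past its half-way detent until it stands wide open, about square to the front, and finish while still holding it there, because it swings back by itself. Squeeze the thin tabs lightly, don't wrench the gate against a catch that is still in, and leave the nut, the oil bottle, the box of parts, the spanner and the deburring tool where they are.

Things in the scene. Friction and masses are not known exactly. Their poses are not given: they have to be found in the camera images.
- guard: The fixed bench tester, 285 mm wide, 190 deep: grey plinth 56 mm high, aluminium frame, clear sides, roof plate top 170 mm above the bench. Origin at bench height in the plane of the shut gate, near the middle of the front; x points to the rear, -x out of the front, y to the front's left as seen from the robot, z up. It stands at a different place and yaw every time.
- gate_swing (a joint): Angle of the gate, a framed clear leaf 193 mm wide, 60 to 166 mm above the bench, on an upright hinge at the right (-y) end of the front. 0 shut, 0.18 at the vent gap, 1.57 square to the front, stop at 1.75. It swings out to -x of the guard, anticlockwise from above. A damped spring closes it (0.4 N m when wide); a detent resists from 0.6 to 0.85 (about 1 N m) and ends at 1.1, where the gate rests if let go beyond.
- gate_hinge (a point): Point on the hinge axis, 208 mm above the bench (at the height of the grip points); fixed to the guard.
- frame_catch_travel (a joint): Travel of the frame catch's sliding bolt in m: 0 sprung out (holding the gate shut), 0.012 fully squeezed; the gate is free from 0.009. It springs back when let go; the gate has then already sprung ajar by itself. Full squeeze takes 10 N.
- frame_catch_grip (a point): Midway between the two upright finger tabs of the frame catch, on the roof's front edge at the left, as they stand when squeezed; 208 mm above the bench. Tabs 22 mm wide across x, 6 thick, tops 222 up, free above 187. They stand in a row along the guard's y: outer faces at -28 mm (this one slides, +y) and +16 mm (fixed) from this point: 44 mm over both, 32 squeezed.
- gate_catch_travel (a joint): Travel of the safety catch's bolt on the gate in m: 0 sprung out, 0.012 fully squeezed, clear of its keeper from 0.009. Sprung out, it stops the gate at the vent gap of 0.18 rad; keep it squeezed until the gate is past 0.4 rad. Full squeeze takes 10 N.
- gate_catch_grip (a point): The same for the safety catch, on top of the gate, 128 mm from the hinge axis; it moves with the gate and its row of tabs lies along the gate's leaf. Outer faces at -28 mm towards the hinge (this one slides, away from the hinge) and +16 mm (fixed) from this point: 44 mm over both, 32 squeezed. 208 mm above the bench, free above 187. Held by both tabs, the gate can be swung like this by its own catch.
- white_nut: White plastic collar nut, 52 mm across, 36 high, standing loose on the nest inside the tester behind the gate. Origin at the centre of its underside.
- gate: The gate itself with its fixed tab and, carried on it, its safety catch. Origin on the hinge axis at bench height; y points along the leaf away from the hinge, x to the leaf's inner face.
- frame_catch: The sliding part of the frame catch: a thin steel tab and its bolt, which holds a striker pin on the gate. The tab bends when pressed with more than 60 N.
- gate_catch: The sliding part of the gate's safety catch: a thin steel tab and its bolt, whose nose stops at the gap against a pin hanging from a small keeper on the roof's front edge. The tab bends when pressed with more than 60 N.
- oil_bottle: Green oil bottle, 38 mm wide and 89 high, beside the tester's left end. A bystander.
- box_f: Blue box of small parts, 123x104x48 mm, to the right of the tester. A bystander.
- spanner: Open-ended spanner, 188 mm long, 6 high, lying to the left of the tester. A bystander.
- deburrer: Red deburring tool, 100 mm long, 17 high, lying in front of the tester; the gate passes over it. A bystander.

How it is judged:
On the way, in this order (a step that is already met when the one before it is completed fails the run):
1. the frame catch is squeezed (value of joint frame_catch_travel above 0.007 m).
2. the gate stands ajar at its vent gap, stopped by the unsqueezed safety catch (value of joint gate_swing between 0.14 and 0.24 rad and value of joint gate_catch_travel below 0.004 m), for 0.3 s.
3. the safety catch is squeezed with the gate at its vent gap (value of joint gate_catch_travel above 0.007 m and value of joint gate_swing below 0.35 rad).
4. the gate is past its detent (value of joint gate_swing above 1.15 rad).
At the end, for the whole second after the job is handed in: The gate stands still (under 0.1 rad/s) at 1.4 rad or more, the fingers press on it with at least 1 N and nothing props it; the nut is upright and within 10 mm of where it stood (value of joint gate_swing above 1.4 rad and velocity of joint gate_swing between -0.1 and 0.1 rad/s and contact force between the fingers and gate above 1 N and distance of white_nut from where it was at the start of the episode below 0.01 m and angle between white_nut's own z axis and vertical below 0.1 rad and contact force between gate and oil_bottle below 0.1 N and contact force between gate and box_f below 0.1 N); the arm keeps its last pose, push and grip.
It fails at once if a finger presses on a catch's sliding tab with more than 60 N (contact force between the fingers and frame_catch above 60 N or contact force between the fingers and gate_catch above 60 N).
It fails at once if the gate is wrenched against a catch that is still in (more than 40 N) (contact force between gate and frame_catch above 40 N or contact force between gate_catch and guard above 40 N).
It fails at once if a bystander is pushed more than 20 mm from its place or tipped over (distance of any of oil_bottle, box_f, spanner, deburrer from where it was at the start of the episode above 0.02 m or angle between oil_bottle's own z axis and vertical above 0.4 rad).
It fails at once if the nut is knocked from its place (more than 20 mm) (distance of white_nut from where it was at the start of the episode above 0.02 m).
It also fails if it takes over 51 s, if anything falls off the work surface, if the arm or the gripper's body presses on something with over 40 N, if the wrist force passes 120 N, or if a joint passes its speed limit or range.

## Working session

There is one attempt and no reset: what is moved stays moved. The work goes in short steps, each a Python script; the robot and the scene stay as the last script left them, time stands still between calls to the robot, and variables do not carry over. Pictures are saved under pics/ and viewed, and the job is handed in when it is done.

```bash
ls; mkdir -p pics
python3 - <<'E'
from plant import r, gripper_to, inverse_kinematics, vision, models, telemetry
import cv2
print(telemetry.current_t())
for c in ["scene","top"]:
    im=vision.snapshot(c); cv2.imwrite(f"pics/{c}0.png",im[:,:,::-1])
    k=vision.get_calibration(c); print(c,k)
    for n in ["frame_catch_grip","gate_catch_grip","gate_hinge","guard","gate","white_nut","oil_bottle","box_f","spanner","deburrer"]:
        print(n,[(d["score"],d["at"]) for d in models.mark_of(n,c)][:2])
print(telemetry.current_t(),telemetry.current_tool_rot())
E
```

```text
pics
0.0
scene {'fx': 370.0250099867981, 'fy': 370.0250099867981, 'cx': 320.2671715985263, 'cy': 199.38729915168486, 'position': array([-0.31497877, -0.26331298,  0.66295564]), 'orientation': array([-0.35971118,  0.63798283, -0.59074682,  0.33853208])}
frame_catch_grip [(0.57, [0.6825, -0.0989, 0.2087])]
gate_catch_grip [(0.78, [0.5976, -0.1644, 0.2111])]
gate_hinge []
guard [(0.58, [0.6822, -0.098, 0.2096]), (0.56, [0.5842, -0.1894, 0.0007])]
gate []
white_nut []
oil_bottle [(0.62, [0.7107, -0.0268, -0.0013]), (0.49, [0.4511, -0.5322, -0.0018])]
box_f []
spanner [(0.51, [0.5154, 0.0817, -0.005])]
deburrer [(0.68, [0.3734, -0.3713, 0.0025])]
top {'fx': 432.8436049358548, 'fy': 432.8436049358548, 'cx': 321.5085042592875, 'cy': 194.51649424505962, 'position': array([ 0.40441543, -0.1850502 ,  1.22509847]), 'orientation': array([ 0.0450894 , -0.70003788,  0.70942888, -0.06800424])}
frame_catch_grip [(0.82, [0.6822, -0.0984, 0.208])]
gate_catch_grip []
gate_hinge [(0.86, [0.5128, -0.2599, 0.2057]), (0.65, [0.5784, -0.189, 0.0024])]
guard [(0.84, [0.5789, -0.1893, -0.0007])]
gate [(0.82, [0.5086, -0.2584, 0.0002])]
white_nut []
oil_bottle [(0.52, [0.7122, -0.0229, -0.0005]), (0.41, [0.5102, -0.2587, -0.0015])]
box_f [(0.72, [0.4499, -0.5356, 0.0032])]
spanner [(0.79, [0.5109, 0.0864, -0.0035]), (0.6, [0.5093, -0.26, 0.0029])]
deburrer [(0.72, [0.3748, -0.3669, 0.0043])]
1.1 [-1.73451262e-05  8.00305129e-01  5.99592944e-01  3.84084291e-05]
```

View pics/scene0.png

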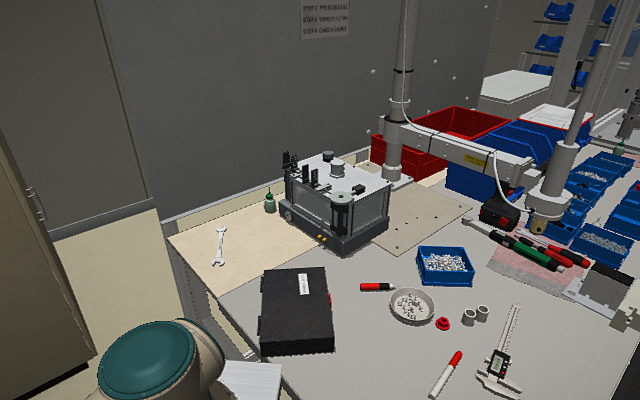

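View pics/top0.png

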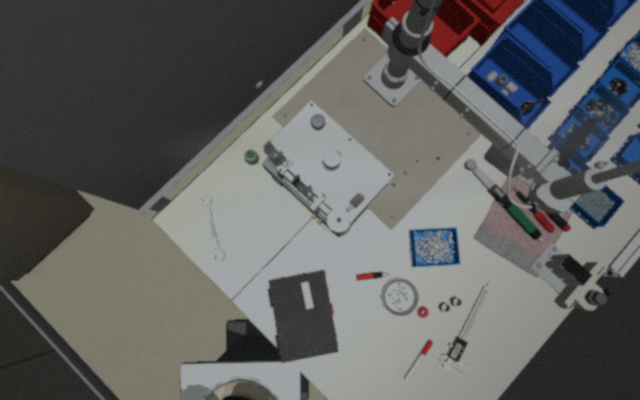

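```bash
cat > h.py <<'E'
from plant import r, gripper_to, inverse_kinematics, vision, models, telemetry
import cv2, numpy as np
from scipy.spatial.transform import Rotation as R
def cam(c):
    k=vision.get_calibration(c); q=k["orientation"]
    return k,R.from_quat([q[1],q[2],q[3],q[0]]).as_matrix()
def proj(c,p):
    k,M=cam(c); v=M.T@(np.array(p)-k["position"])
    return np.array([k["fx"]*v[0]/v[2]+k["cx"],k["fy"]*v[1]/v[2]+k["cy"]])
def ray(c,u,v,z):
    k,M=cam(c); d=M@np.array([(u-k["cx"])/k["fx"],(v-k["cy"])/k["fy"],1]); p=k["position"]
    return p+d*(z-p[2])/d[2]
def down(a): # tool x axis at world yaw a, z down
    q=(R.from_euler("z",a)*R.from_euler("x",np.pi)).as_quat()
    return np.array([q[3],q[0],q[1],q[2]])
def shot(c,name,box=None,s=1,pts=[]):
    im=vision.snapshot(c)[:,:,::-1].copy()
    if box: im=im[box[1]:box[3],box[0]:box[2]]
    im=cv2.resize(im,None,fx=s,fy=s,interpolation=cv2.INTER_CUBIC)
    for p in pts:
        q=(proj(c,p)-(np.array(box[:2]) if box else 0)+.5)*s
        cv2.drawMarker(im,tuple(int(x) for x in q),(0,0,255),cv2.MARKER_CROSS,8,1)
    cv2.imwrite(f"pics/{name}.png",im)
E
python3 - <<'E'
from h import *
P={}
for i in range(4):
  for c in ["scene","top"]:
    vision.snapshot(c)
    for n in ["frame_catch_grip","gate_catch_grip","gate_hinge","guard","gate"]:
        d=models.mark_of(n,c)
        if d and d[0]["score"]>.5: P.setdefault(n,[]).append(np.r_[d[0]["at"],d[0]["score"]])
for n in P: print(n,np.round(P[n],4).tolist(),np.median(P[n],0).round(4))
shot("scene","s1",(240,130,420,270),4,[(.6822,-.0985,.208),(.5976,-.1644,.208),(.5115,-.2595,.208)])
shot("top","t1",(240,80,420,250),4,[(.6822,-.0985,.208),(.5976,-.1644,.208),(.5115,-.2595,.208)])
print(telemetry.current_t())
E
```

```text
frame_catch_grip [[0.6814, -0.0986, 0.2111, 0.57], [0.6831, -0.0952, 0.206, 0.92], [0.6795, -0.0984, 0.2085, 0.91], [0.686, -0.0994, 0.204, 0.82], [0.6815, -0.0998, 0.2111, 0.91], [0.6841, -0.0991, 0.2029, 0.8], [0.6813, -0.0997, 0.2091, 0.7], [0.6839, -0.0979, 0.208, 0.86]] [ 0.6823 -0.0988  0.2082  0.84  ]
gate_catch_grip [[0.6009, -0.1671, 0.2081, 0.85], [0.5997, -0.1651, 0.2112, 0.78], [0.6, -0.1641, 0.2064, 0.95], [0.5985, -0.1667, 0.2143, 0.72], [0.5995, -0.1652, 0.2076, 0.62], [0.6005, -0.1649, 0.2099, 0.58], [0.5981, -0.1652, 0.2085, 0.73]] [ 0.5997 -0.1652  0.2085  0.73  ]
gate_hinge [[0.5201, -0.2631, 0.2081, 0.88], [0.5138, -0.2564, 0.2065, 0.57], [0.5161, -0.2593, 0.208, 0.55], [0.5136, -0.2588, 0.2052, 0.76], [0.5145, -0.2584, 0.209, 0.57], [0.5144, -0.2579, 0.2061, 0.65], [0.5167, -0.2591, 0.207, 0.91], [0.5121, -0.2584, 0.2063, 0.67]] [ 0.5144 -0.2586  0.2068  0.66  ]
guard [[0.5803, -0.1921, 0.0008, 0.63], [0.5807, -0.1876, 0.0044, 0.72], [0.5828, -0.1906, 0.0002, 0.88], [0.5813, -0.1876, 0.0019, 0.81], [0.5797, -0.1914, 0.0012, 0.74], [0.5802, -0.1867, 0.003, 0.92], [0.5822, -0.1915, -0.0012, 0.63], [0.5821, -0.1881, 0.0015, 0.78]] [ 0.581  -0.1894  0.0014  0.76  ]
gate [[0.5093, -0.2579, -0.0013, 0.87], [0.5093, -0.2558, -0.0006, 0.64], [0.5094, -0.2579, -0.0026, 0.67], [0.5092, -0.2586, -0.0031, 0.98]] [ 0.5093 -0.2579 -0.002   0.77  ]
3.6
```

View pics/s1.png

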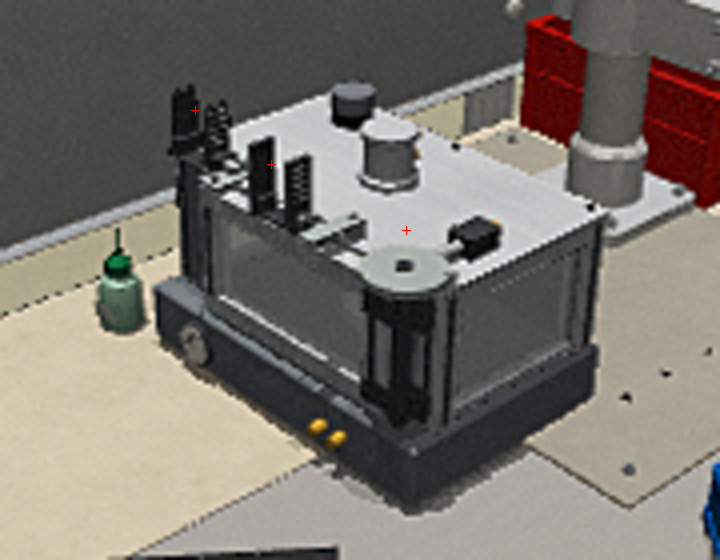

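View pics/t1.png

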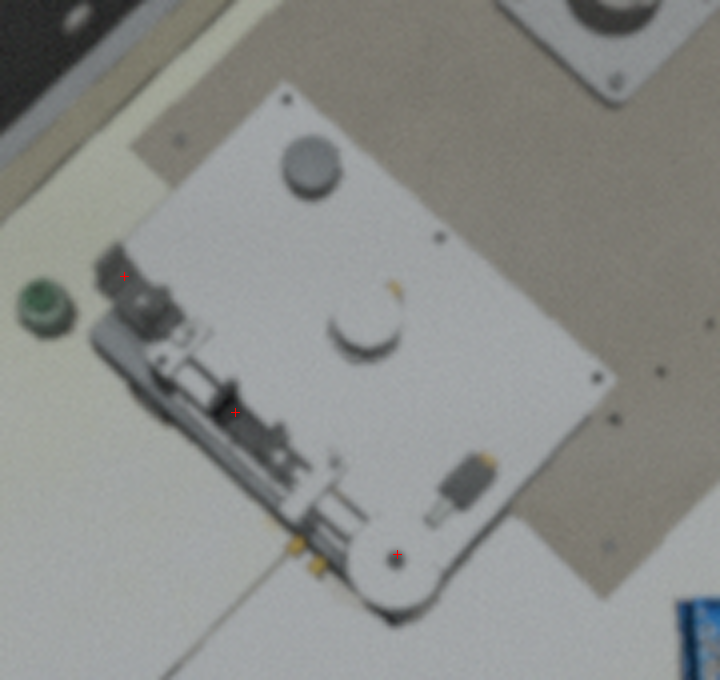

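Run:
```python
from h import *
def b(u,v,z): return ray("top",240+u/4-.4,80+v/4-.4,z)[:2]
def s(u,v,z): return ray("scene",240+u/4-.4,130+v/4-.4,z)[:2]
def ang(p,q): d=p-q; return np.degrees(np.arctan2(d[1],d[0])),np.hypot(*d)
print(ang(b(285,82,.17),b(614,380,.17)))
print(ang(b(287,99,.17),b(597,378,.17)),"screws")
print("hinge disc",b(397,560,.18),"scene",s(404,265,.18))
print("scene frame tabs tops",s(185,90,.222),s(216,103,.222))
print("scene gate tabs tops",s(262,142,.222),s(298,156,.222))
print("scene plinth front bottom",ang(s(160,345,0),s(412,510,0)), ang(s(157,290,.056),s(410,452,.056)))
print("top plinth rightfront", b(395,622,.056))
q=np.array([.5144,-.2586])
for y in np.radians([43,45,46,47.6]):
    v=np.array([np.cos(y),np.sin(y)]);x=np.array([v[1],-v[0]])
    for n,p in dict(f=(.6823,-.0988),g=(.5997,-.1652),o=(.581,-.1894)).items(): d=np.array(p)-q; print(np.degrees(y),n,(d@x).round(4),(d@v).round(4))
```

```text
(np.float64(45.99914102780545), np.float64(0.2827993670702548))
(np.float64(46.216827882686836), np.float64(0.2654486756668594)) screws
hinge disc [ 0.51090044 -0.26152161] scene [ 0.51566552 -0.25888414]
scene frame tabs tops [ 0.68690144 -0.0911525 ] [ 0.66565764 -0.1171153 ]
scene gate tabs tops [ 0.6034601  -0.15743775] [ 0.58382217 -0.18403256]
scene plinth front bottom (np.float64(47.49008922339254), np.float64(0.28312912369881366)) (np.float64(46.59660463686054), np.float64(0.2807891629912453))
top plinth rightfront [ 0.48156335 -0.26830852]
43.0 f -0.0024 0.2318
43.0 g -0.0101 0.1261
43.0 o -0.0052 0.0959
45.0 f 0.0057 0.2317
45.0 g -0.0057 0.1264
45.0 o -0.0018 0.096
46.0 f 0.0098 0.2316
46.0 g -0.0035 0.1264
46.0 o -0.0002 0.096
47.6 f 0.0162 0.2312
47.6 g 0.0 0.1265
47.6 o 0.0025 0.096
```

Run:
```python
from h import *
for p in [(365,20),(240,125),(150,210)]: print("wall",ray("top",*p,0)[:2], ray("top",*p,.1)[:2])
print("column base",ray("top",393,80,0)[:2])
th=np.radians(46.2)
v=np.array([np.cos(th),np.sin(th)]);x=np.array([v[1],-v[0]])
H=np.array([.5144,-.2586])
print(proj("top",(.162,.552,.2)),proj("top",(0,0,0)))
for z in (.32,.218):
    print(inverse_kinematics([.6823,-.0988,z],down(th-np.pi)))
for a in (0.18,.6,1.1,1.57,1.65):
    u=th+a; p=H+.128*np.array([np.cos(u),np.sin(u)])
    print(a,p,inverse_kinematics([*p,.218],down(u-np.pi)))
```

```text
wall [ 1.14490604 -0.36906806] [ 1.08446268 -0.3540474 ]
wall [0.81074477 0.00895795] [ 0.77757769 -0.00687818]
wall [0.56310142 0.25756669] [0.5501485  0.22143761]
column base [ 0.94925315 -0.4475244 ]
[-27.57967321 382.01106912] [239.06372933 421.43614313]
[-0.24464045  0.42661302  0.98509293  0.          1.72988669  2.09061008]
[-0.24464045  0.4435381   1.199013    0.          1.49904155  2.09061008]
0.18 [ 0.58502327 -0.15184629] [-0.36902896  0.31088395  1.40630373  0.          1.42440497  1.78622158]
0.6 [ 0.53535538 -0.13232699] [-3.68499731e-01  2.30048039e-01  1.52065490e+00 -4.44089210e-16
  1.39088971e+00  1.36675081e+00]
1.1 [ 0.47225158 -0.13773847] [-4.25340724e-01  1.38896157e-01  1.63800846e+00 -4.44089210e-16
  1.36468803e+00  8.09909816e-01]
1.57 [ 0.42208527 -0.16993213] [-5.35869195e-01  8.15951723e-02  1.70525523e+00 -4.44089210e-16
  1.35474225e+00  2.29381344e-01]
1.65 [ 0.41529465 -0.17759302] [-5.58359242e-01  7.63737360e-02  1.71112798e+00 -4.44089210e-16
  1.35409094e+00  1.26891297e-01]
```

Run:
```python
from h import *
th=np.radians(46.2)
t=telemetry.current_t
r.move_l([.11,.36,.32],vel=.2); print(t(),telemetry.current_joints().round(2) if hasattr(telemetry.current_joints(),'round') else telemetry.current_joints())
r.move_to([.42,-.06,.34],down(th-np.pi)); print(t())
r.move_to([.6823,-.0988,.32],down(th-np.pi)); print(t(),telemetry.current_ee_pos(),telemetry.current_wrist_force())
shot("scene","s2",(200,40,400,240),3)
shot("top","t2",(200,60,400,260),3)
```

```text
4.9167 [ 1.09 -0.08  1.62  0.    1.6  -0.2 ]
6.8417
7.875 [ 0.68152338 -0.09829594  0.32065731] [-0.22333872  1.41061114  0.93209762]
```

View pics/s2.png

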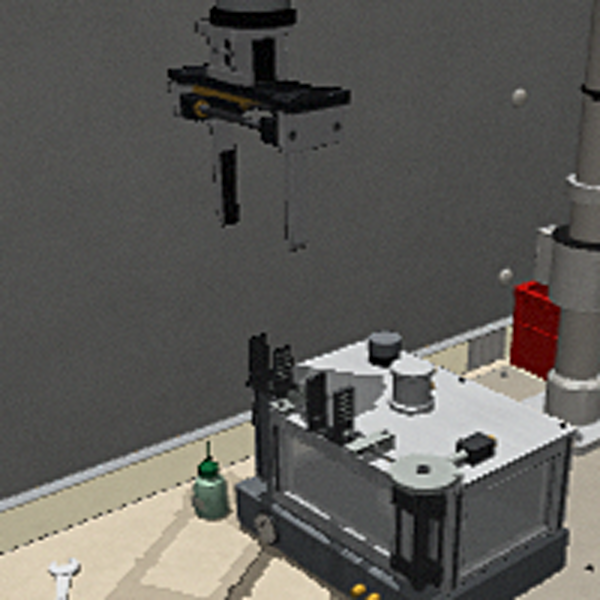

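View pics/t2.png

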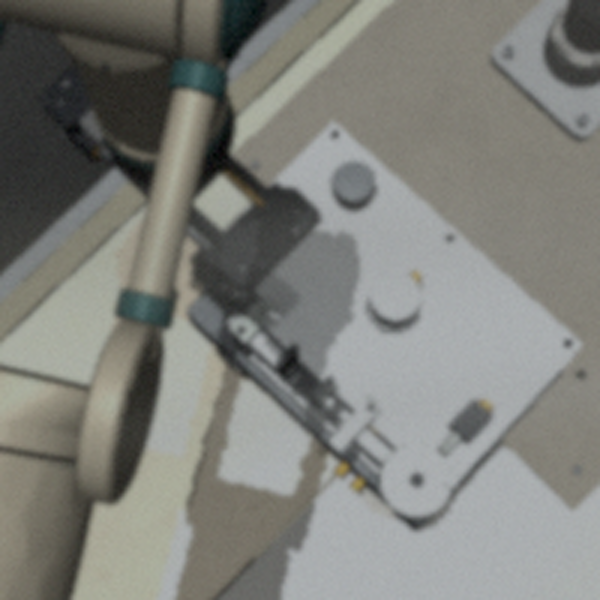

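Run:
```python
from h import *
t=telemetry.current_t
hit=r.move_l([.6823,-.0988,.216],vel=.08,guard=8); print(hit,t(),telemetry.current_ee_pos(),telemetry.current_wrist_force())
if not hit:
    gripper_to(.055,20); print(t(),telemetry.current_opening(),telemetry.current_wrist_force())
    shot("scene","s3",(240,100,400,230),4)
    shot("top","t3",(200,60,400,260),3)
```

```text
False 9.425 [ 0.68268958 -0.09891113  0.21670555] [ 0.57806025 -0.15241651 -0.01378821]
10.1917 0.05512725746900649 [ 0.47118175 -0.54043552  0.60049711]
```

View pics/s3.png

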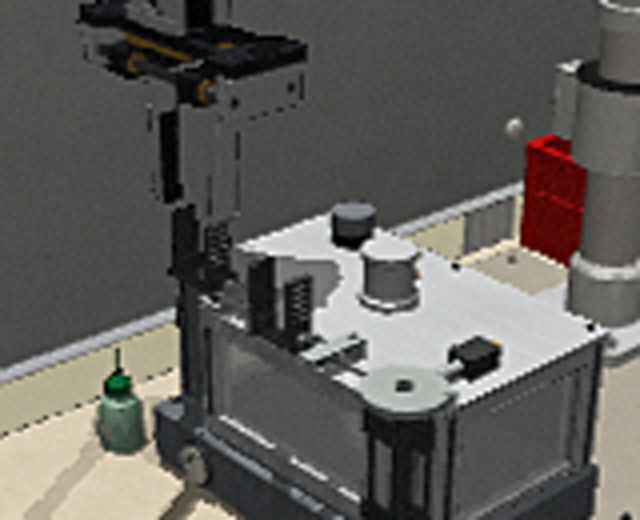

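Run:
```python
from h import *
t=telemetry.current_t
th=np.radians(46.2); v=np.array([np.cos(th),np.sin(th),0])
for o in (.045,.038,.030):
    gripper_to(o,18); f=np.array(telemetry.current_wrist_force()); print(t(),telemetry.current_opening(),f,"row",f@v)
r.hold(.5)
f=np.array(telemetry.current_wrist_force()); print(t(),telemetry.current_opening(),f,"row",f@v)
shot("scene","s4",(240,130,400,260),4)
shot("top","t4",(240,80,420,250),4)
```

```text
10.6917 0.04519007590249215 [-0.27883662  0.19338927  0.80042981] row -0.053414176169008044
11.05 0.03827321231549377 [ 0.09257328  0.70646727 -0.41064784] row 0.5739739394145706
11.425 0.030070894163403982 [-0.32537465  0.18231767  0.34934891] row -0.09361620347164144
11.925 0.02989646614994694 [-0.33952933 -1.06523136 -0.3156597 ] row -1.0038445384310843
```

View pics/s4.png

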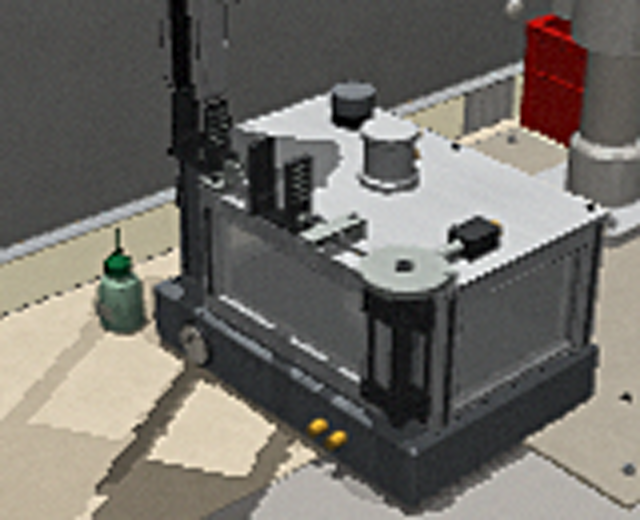

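View pics/t4.png

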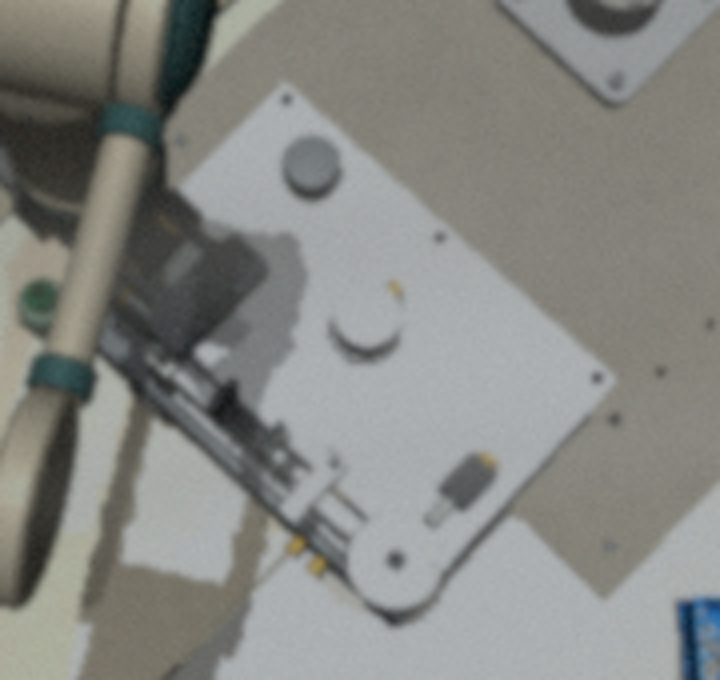

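Run:
```python
from h import *
th=np.radians(46.2); v=np.array([np.cos(th),np.sin(th),0]); x=np.array([v[1],-v[0],0])
p=np.array(telemetry.current_ee_pos()); print(p, r.nose_length, telemetry.current_tool_rot(), telemetry.current_opening())
G=np.array([.6823,-.0988,0])
tip=p-[0,0,r.nose_length]
pts=[tip+s*v*(.015+.006) for s in (1,-1)]
shot("scene","s5",(250,120,350,200),8,pts)
shot("scene","s6",(250,120,350,200),8,[G+v*.013+[0,0,.222],G-v*.025+[0,0,.222],G+v*.013+[0,0,.187],G-v*.025+[0,0,.187]])
print(telemetry.current_t())
```

```text
[ 0.68233349 -0.09881316  0.21599617] 0.025 [ 2.44348644e-05 -3.92320383e-01  9.19828634e-01 -1.34244115e-05] 0.02992061190712716
12.125
```

View pics/s5.png

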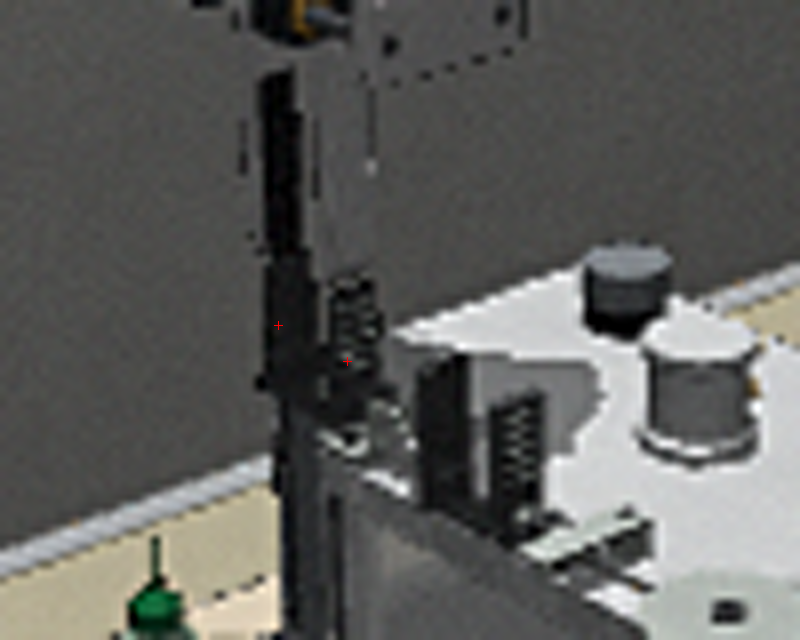

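View pics/s6.png

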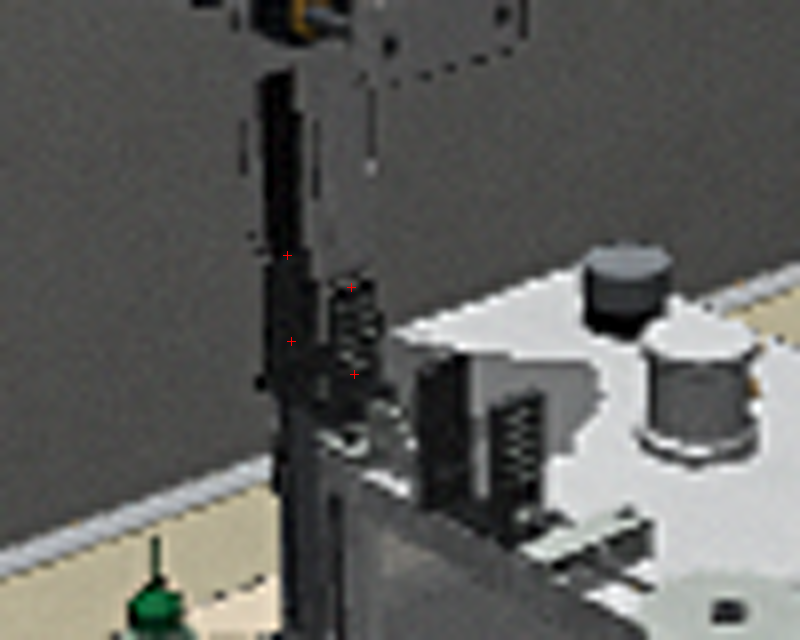

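Run:
```python
from h import *
th=np.radians(46.2); v=np.array([np.cos(th),np.sin(th),0]); x=np.array([v[1],-v[0],0])
p=np.array(telemetry.current_ee_pos())
pts=[]
for s in (1,-1):
  for e in (-.008,.008):
    for z in (.191,.24,.285):
      for w in (.015,.0275): pts.append(np.r_[(p+s*v*w+e*x)[:2],z])
shot("scene","s7",(250,110,350,185),8,pts)
print(telemetry.current_t())
def b(u,v,z): return ray("top",240+u/4-.4,80+v/4-.4,z)[:2]
print(b(114,258,.222),b(150,308,.222))
for n in ["frame_catch_grip"]:
  for c in ["scene","top"]: vision.snapshot(c); print(models.mark_of(n,c)[:2])
for c in ["scene"]:
  for n in ["frame_catch","gate_catch"]:
    for d in models.regions_of(n,c)[:2]:
      ys,xs=np.nonzero(d["pixels"]); print(c,n,d["score"],xs.min(),xs.max(),ys.min(),ys.max(),len(xs))
```

```text
12.175
[ 0.68938197 -0.09349234] [ 0.6585862  -0.11490686]
[{'at': [0.6816, -0.0959, 0.2122], 'score': 0.78}]
[{'at': [0.6844, -0.0958, 0.211], 'score': 0.77}, {'at': [0.3756, -0.3673, -0.0005], 'score': 0.16}]
scene frame_catch 0.63 290 298 155 172 103
scene gate_catch 0.61 310 323 168 190 152
```

View pics/s7.png

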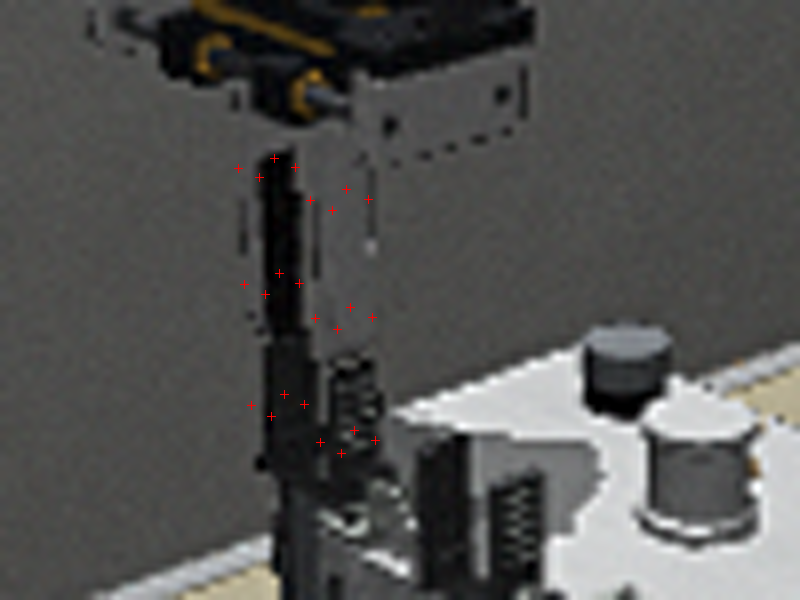

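Run:
```python
from h import *
th=np.radians(46.2); v=np.array([np.cos(th),np.sin(th),0]); x=np.array([v[1],-v[0],0])
G=np.array([.6823,-.0988,0])
def box(o,c,im,x0,y0,s):
    # tab solids wireframe
    for lo,hi in ((10e-3,16e-3),(-28e-3,-22e-3)):
        P=[G+v*a+x*e+np.array([0,0,z]) for z in (.187,.222) for a,e in ((lo,-.011),(hi,-.011),(hi,.011),(lo,.011))]
        q=[tuple(((proj(c,p)-[x0,y0]+.5)*s).astype(int)) for p in P]
        for k in range(2): cv2.polylines(im,[np.array(q[4*k:4*k+4])],True,(0,0,255) if k else (255,0,0),1)
for c,b in (("scene",(270,140,340,190)),("top",(255,130,325,200))):
    im=cv2.imread(f"pics/{c}0.png")[b[1]:b[3],b[0]:b[2]]
    a=cv2.resize(im,None,fx=8,fy=8,interpolation=cv2.INTER_CUBIC)
    d=a.copy(); box(0,c,d,b[0],b[1],8)
    cv2.imwrite(f"pics/w_{c}.png",cv2.resize(np.vstack([a,d]) if c=="scene" else np.vstack([a,d])[:, :],None,fx=.7 if c=="scene" else .53,fy=.7 if c=="scene" else .53))
```

```text
(no output)
```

View pics/w_scene.png

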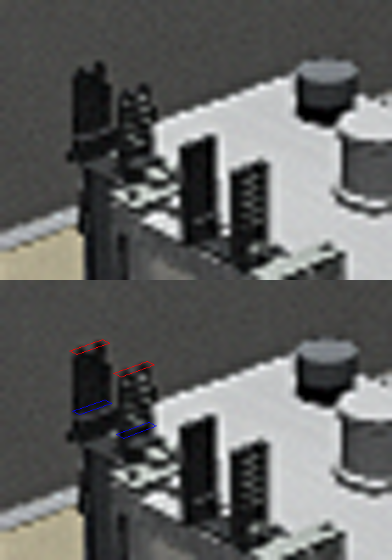

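View pics/w_top.png

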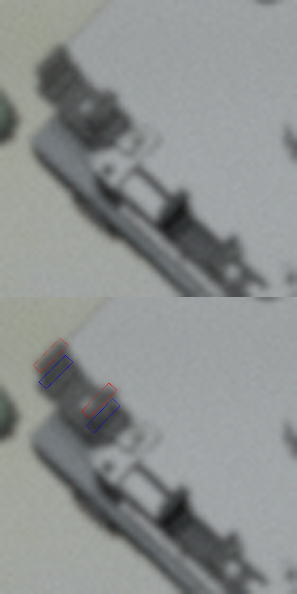

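Run:
```python
from h import *
th=np.radians(46.2); v=np.array([np.cos(th),np.sin(th),0]); x=np.array([v[1],-v[0],0])
p=np.array([ 0.68152338,-0.09829594,0.32065731])
im=cv2.imread("pics/s2.png")
for s in (1,-1):
  for e in (-.008,.008):
    for w in (.047,.0595):
      for z in (.025,0,-.07):
        q=(proj("scene",p+s*v*w+e*x-[0,0,z])-[200,40]+.5)*3
        cv2.drawMarker(im,tuple(int(t) for t in q),(0,0,255) if z>.01 else (0,255,255),cv2.MARKER_CROSS,8,1)
cv2.imwrite("pics/s2b.png",cv2.resize(im[0:450,100:450],None,fx=1.3,fy=1.3))
```

```text
(no output)
```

View pics/s2b.png

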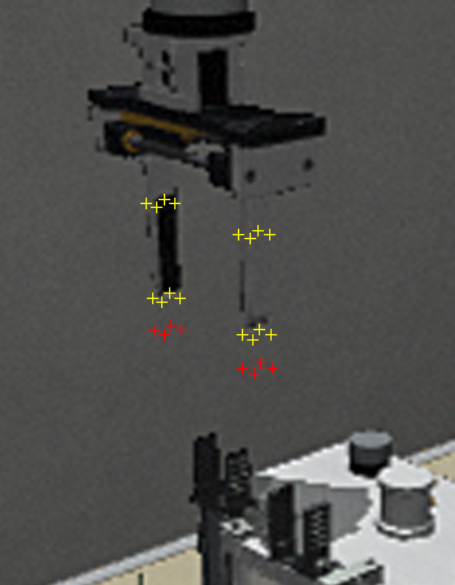

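Run:
```python
from h import *
t=telemetry.current_t
th=np.radians(46.2); v=np.array([np.cos(th),np.sin(th),0])
gripper_to(.075,18)
hit=r.move_l([.6823,-.0988,.190],vel=.06,guard=6); print(hit,t(),telemetry.current_ee_pos(),telemetry.current_wrist_force())
shot("scene","s8",(250,110,350,185),8)
```

```text
False 13.9 [ 0.68219973 -0.09878952  0.18960262] [ 0.6764636  -0.18636615  1.10230892]
```

View pics/s8.png

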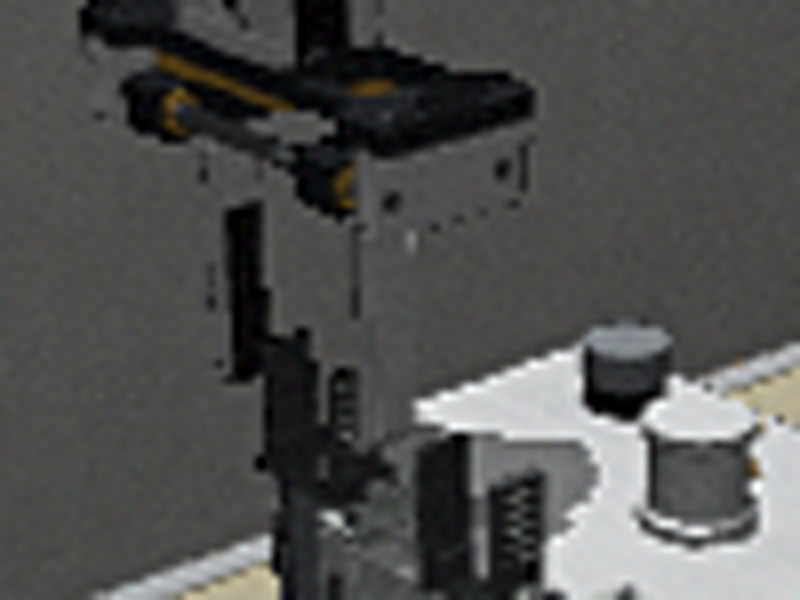

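Run:
```python
from h import *
t=telemetry.current_t
th=np.radians(46.2); v=np.array([np.cos(th),np.sin(th),0])
for o in (.046,.037,.028):
    gripper_to(o,20); f=np.array(telemetry.current_wrist_force()); print(t(),telemetry.current_opening(),f.round(2),"row",(f@v).round(2))
r.hold(.4)
f=np.array(telemetry.current_wrist_force()); print(t(),telemetry.current_opening(),f,"row",f@v)
shot("scene","s9",(240,110,400,260),4)
shot("top","t9",(240,80,420,250),4)
```

```text
14.5917 0.04625150629492142 [-3.21 -3.06  0.66] row -4.44
14.975 0.036981361257323604 [-3.53 -4.25  0.71] row -5.51
15.2417 0.031367244147388854 [ 2.65  1.88 -0.81] row 3.19
15.6417 0.031039008270512633 [ 3.4410455   3.11755365 -1.61865414] row 4.631822391095489
```

View pics/s9.png

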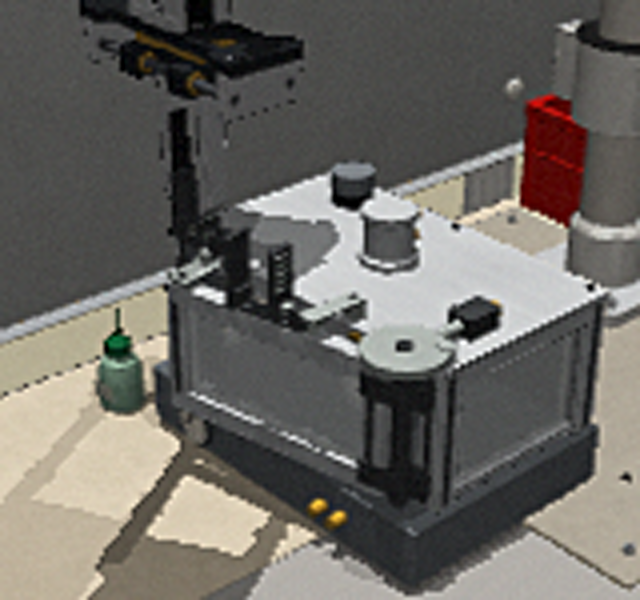

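View pics/t9.png

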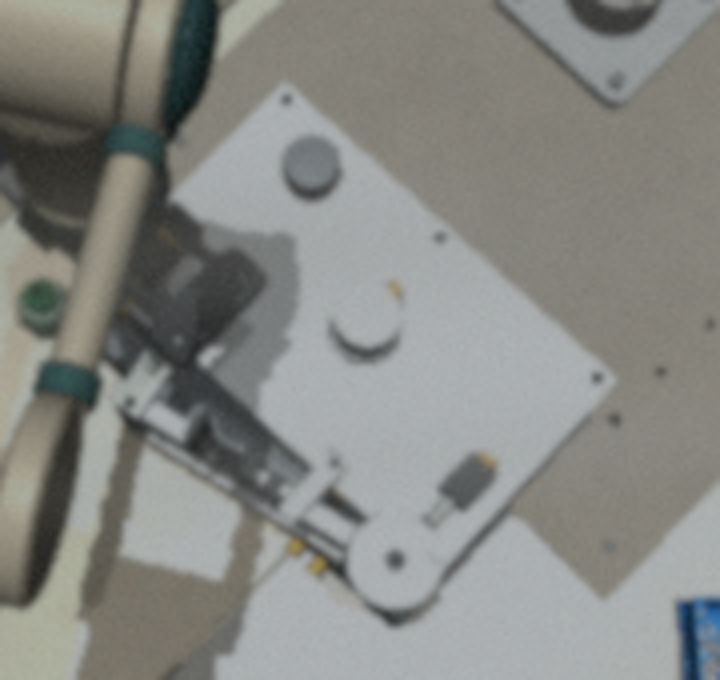

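Run:
```python
from h import *
t=telemetry.current_t
gripper_to(.07)
r.move_l([.6823,-.0988,.26],vel=.12,guard=10)
P=[]
for i in range(5):
  for c in ["scene","top"]:
    vision.snapshot(c); d=models.mark_of("gate_catch_grip",c)
    if d and d[0]["score"]>.4: P.append(d[0]["at"]); print(c,d[0])
m=np.median(P,0); print(m,t())
H=np.array([.5144,-.2586]); d=m[:2]-H; print(np.hypot(*d),np.degrees(np.arctan2(d[1],d[0])), "swing",np.arctan2(d[1],d[0])-np.radians(46.2))
shot("scene","s10",(240,110,400,260),4)
```

```text
top {'at': [0.5793, -0.1536, 0.2093], 'score': 0.56}
scene {'at': [0.5822, -0.1503, 0.2071], 'score': 0.65}
top {'at': [0.5802, -0.1534, 0.2098], 'score': 0.79}
scene {'at': [0.5819, -0.1502, 0.2095], 'score': 0.66}
top {'at': [0.581, -0.154, 0.2115], 'score': 0.74}
scene {'at': [0.581, -0.152, 0.2103], 'score': 0.88}
top {'at': [0.5811, -0.1522, 0.2134], 'score': 0.85}
scene {'at': [0.5834, -0.152, 0.2091], 'score': 0.86}
top {'at': [0.5814, -0.1524, 0.2096], 'score': 0.62}
[ 0.5811 -0.1522  0.2096] 18.2333
0.12557806337095662 57.91723585878249 swing 0.20450434496849978
```

View pics/s10.png

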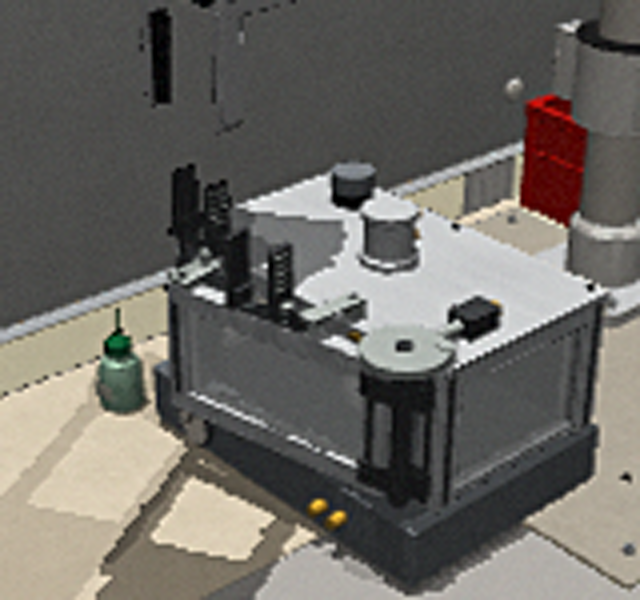

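Run:
```python
from h import *
t=telemetry.current_t
th=np.radians(57); v=np.array([np.cos(th),np.sin(th),0])
r.move_l([.5811,-.1522,.26],rot=down(th-np.pi),vel=.12); print(t())
hit=r.move_l([.5811,-.1522,.191],vel=.06,guard=6); print(hit,t(),telemetry.current_ee_pos(),telemetry.current_wrist_force())
shot("scene","s11",(270,130,370,205),8)
```

```text
19.3833
False 20.6833 [ 0.58144532 -0.15231742  0.19152457] [-0.19512652  0.22015861  0.23978513]
```

View pics/s11.png

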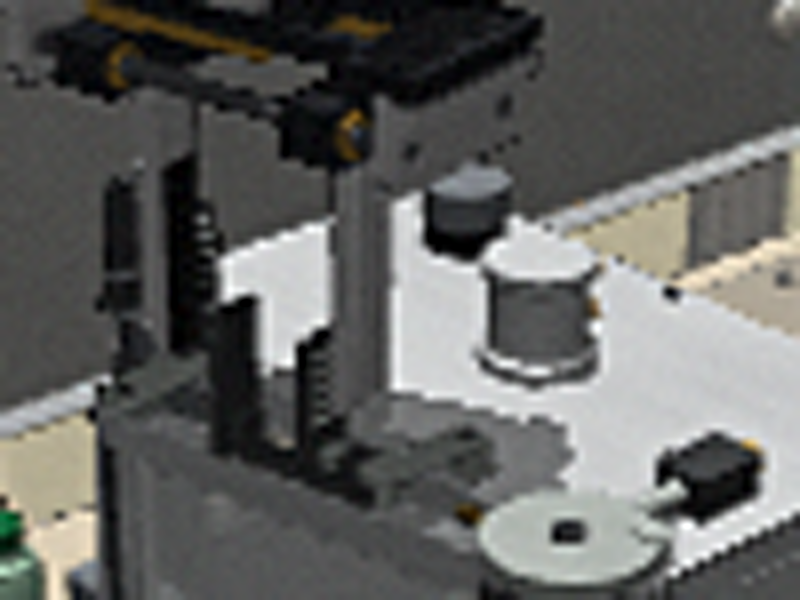

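Run:
```python
from h import *
t=telemetry.current_t
th=np.radians(57); v=np.array([np.cos(th),np.sin(th),0]); x=np.array([v[1],-v[0],0])
for o,g in ((.045,20),(.036,20),(.026,20),(.026,34)):
    gripper_to(o,g); f=np.array(telemetry.current_wrist_force()); print(t(),telemetry.current_opening(),f.round(2),"row",(f@v).round(2),"x",(f@x).round(2))
r.hold(.2)
f=np.array(telemetry.current_wrist_force()); print(t(),telemetry.current_opening(),f.round(2),"row",(f@v).round(2),"x",(f@x).round(2),telemetry.current_torque())
shot("scene","s12",(270,130,370,205),8)
```

```text
21.325 0.04513773203646956 [-3.15 -4.52 -0.09] row -5.51 x -0.18
21.7083 0.036208662301122706 [-4.54 -3.5   1.11] row -5.41 x -1.9
21.9667 0.031150207919261846 [-0.96  1.47 -0.02] row 0.71 x -1.61
22.1833 0.030843781285691957 [-0.4   2.53  0.29] row 1.91 x -1.71
22.3833 0.030974529449370534 [ 1.7   5.22 -0.44] row 5.3 x -1.42 [ 0.93662146  0.0580622  -0.02670296]
```

View pics/s12.png

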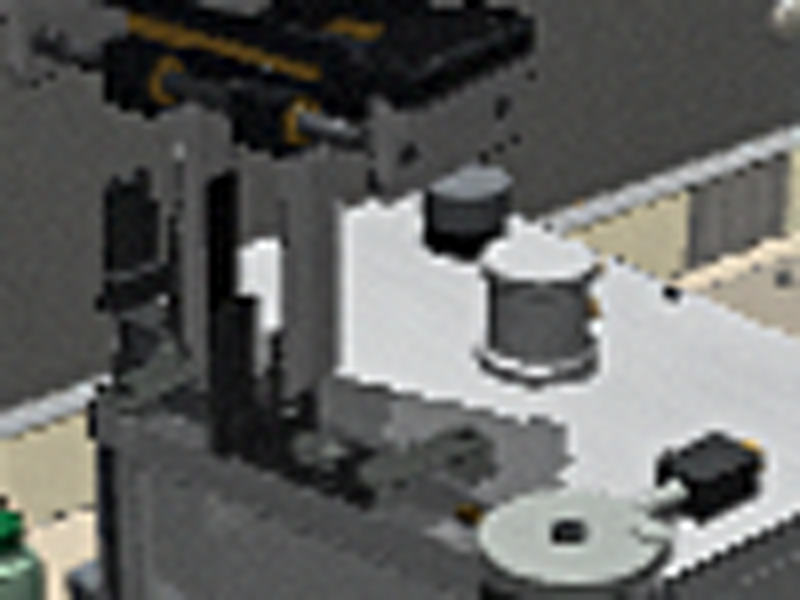

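```bash
cat > swing.py <<'E'
from h import *
import sys
t=telemetry.current_t
H=np.array([.5135,-.2595])
a0=np.arctan2(-.1522+.2595,.5811-.5135); rad=np.hypot(-.1522+.2595,.5811-.5135); yo=np.radians(57)-a0
def go(b0,b1,n,rad):
    for b in np.linspace(b0,b1,n+1)[1:]:
        a=a0+b; u=np.array([np.cos(a),np.sin(a)]); p=H+rad*u
        r.move_l([*p,.191],rot=down(a+yo-np.pi),vel=.06)
        f=np.array(telemetry.current_wrist_force()); row=f[:2]@u; tan=f[:2]@np.array([-u[1],u[0]])
        e=np.array(telemetry.current_ee_pos())
        print(f"t{t():.2f} b{b:.2f} swing~{a-np.radians(46.2):.2f} row{row:.1f} tan{tan:.1f} fz{f[2]:.1f} Mz{telemetry.current_torque()[2]:.2f} op{telemetry.current_opening():.4f} rad{rad:.4f}")
        if abs(row)>30 or abs(tan)>30: print("STOP"); return
        rad+=np.clip(row*1e-4,-.0015,.0015)
E
python3 - <<'E'
from swing import *
go(0,.30,3,rad)
shot("scene","s13",(220,90,420,240),4)
E
```

```text
t22.79 b0.10 swing~0.30 row6.0 tan-0.2 fz-1.5 Mz-0.16 op0.0308 rad0.1268
t23.15 b0.20 swing~0.40 row4.7 tan-0.1 fz-2.0 Mz-0.16 op0.0307 rad0.1274
t23.52 b0.30 swing~0.50 row6.0 tan-0.7 fz-1.3 Mz-0.19 op0.0309 rad0.1279
```

View pics/s13.png

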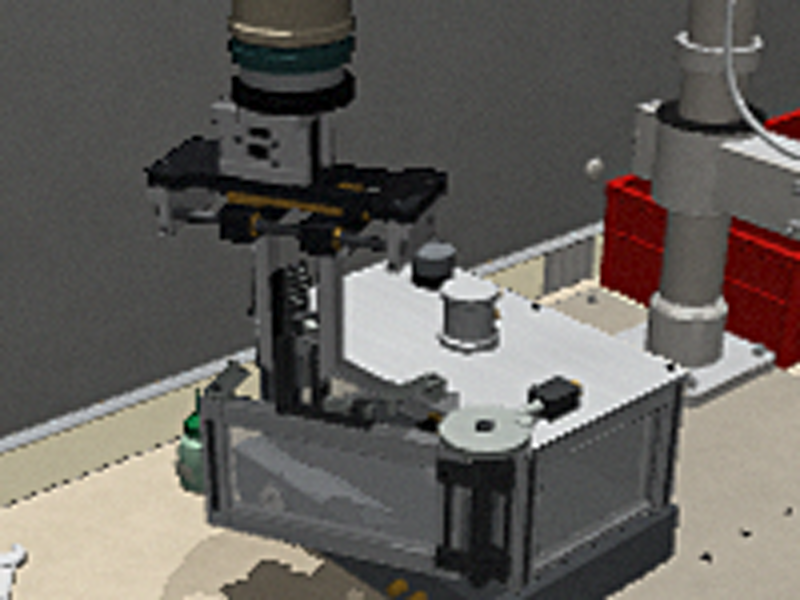

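Run:
```python
from swing import *
go(.30,1.37,9,.1285)
shot("scene","s14",(180,90,380,240),4)
shot("top","t14",(200,100,400,250),4)
```

```text
t23.97 b0.42 swing~0.62 row5.2 tan-1.6 fz-1.9 Mz-0.18 op0.0308 rad0.1285
t24.38 b0.54 swing~0.74 row4.5 tan-4.1 fz-3.3 Mz-0.55 op0.0306 rad0.1290
t24.78 b0.66 swing~0.86 row4.7 tan-3.2 fz-2.8 Mz-0.15 op0.0308 rad0.1295
t25.19 b0.78 swing~0.98 row3.1 tan-0.5 fz-2.0 Mz0.07 op0.0306 rad0.1299
t25.60 b0.89 swing~1.10 row1.7 tan-2.6 fz-3.3 Mz0.11 op0.0309 rad0.1303
t26.01 b1.01 swing~1.22 row0.9 tan-3.4 fz-4.4 Mz0.04 op0.0307 rad0.1304
t26.42 b1.13 swing~1.33 row-0.9 tan-2.9 fz-5.8 Mz0.10 op0.0309 rad0.1305
t26.82 b1.25 swing~1.45 row-0.5 tan-4.6 fz-7.4 Mz0.14 op0.0306 rad0.1304
t27.23 b1.37 swing~1.57 row-1.8 tan-5.2 fz-7.6 Mz0.14 op0.0305 rad0.1304
```

View pics/s14.png

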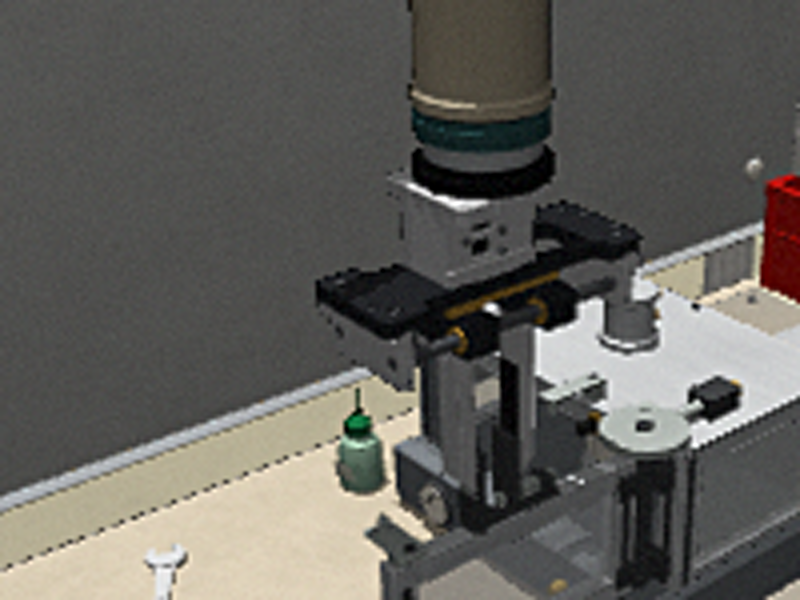

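View pics/t14.png

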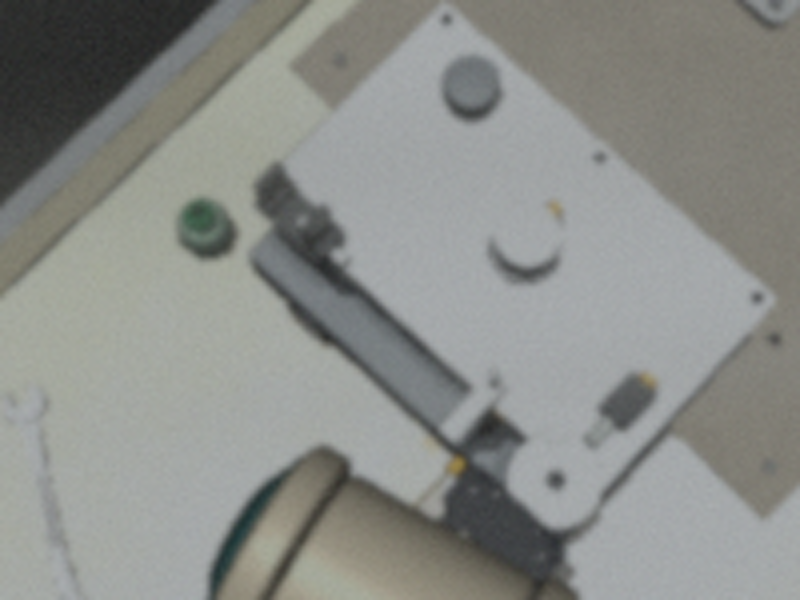

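Run:
```python
from h import *
r.hold(.5)
H=np.array([.5135,-.2595])
for i in range(3):
  for c in ["scene","top"]:
    vision.snapshot(c)
    for n in ("gate_catch_grip","gate_hinge","white_nut"):
      d=models.mark_of(n,c)
      if d and d[0]["score"]>.3:
        p=np.array(d[0]["at"]); e=p[:2]-H; print(c,n,d[0]["score"],p,np.hypot(*e).round(3),"swing",np.arctan2(e[1],e[0])-np.radians(46.2))
p=telemetry.current_ee_pos(); e=np.array(p[:2])-H; print("tcp",p,np.hypot(*e),np.arctan2(e[1],e[0])-np.radians(46.2),telemetry.current_wrist_force(),telemetry.current_opening())
shot("scene","s15",(230,150,400,280),4.5,[np.r_[H+l*np.array([np.cos(np.radians(46.2)+1.57),np.sin(np.radians(46.2)+1.57)]),.166] for l in (.03,.1,.15,.193)])
print(telemetry.current_t())
```

```text
scene gate_catch_grip 0.63 [ 0.4233 -0.1682  0.2111] 0.128 swing 1.5437918439126537
scene gate_hinge 0.66 [ 0.5164 -0.2619  0.2093] 0.004 swing -1.4976790431908427
scene white_nut 0.46 [ 0.6558 -0.2429  0.0728] 0.143 swing -0.6902120426244707
top gate_catch_grip 0.69 [ 0.582  -0.1917  0.0006] 0.096 swing -0.026079635879119767
top gate_hinge 0.74 [ 0.5137 -0.2583  0.2064] 0.001 swing 0.5993055349588219
scene gate_catch_grip 0.98 [ 0.4228 -0.1684  0.2122] 0.129 swing 1.5476521592993504
scene gate_hinge 0.77 [ 0.5165 -0.2578  0.2077] 0.003 swing -0.2907931069623928
scene white_nut 0.56 [ 0.6585 -0.2434  0.0764] 0.146 swing -0.6957605877443501
top gate_hinge 0.82 [ 0.5128 -0.2554  0.2085] 0.004 swing 0.9335554383748754
scene gate_catch_grip 0.76 [ 0.4212 -0.1695  0.2103] 0.129 swing 1.5624682725092338
scene gate_hinge 0.82 [ 0.5167 -0.2602  0.2085] 0.003 swing -1.0216998141191058
scene white_nut 0.4 [ 0.6585 -0.2443  0.0737] 0.146 swing -0.7018959935003508
top gate_hinge 0.63 [ 0.5125 -0.2577  0.206 ] 0.002 swing 1.2715527167658478
tcp [ 0.41952674 -0.16919649  0.19093226] 0.13032918553014608 1.569764089521351 [ 5.29210766  3.07999096 -7.68135648] 0.030887523290308846
29.0833
```

View pics/s15.png

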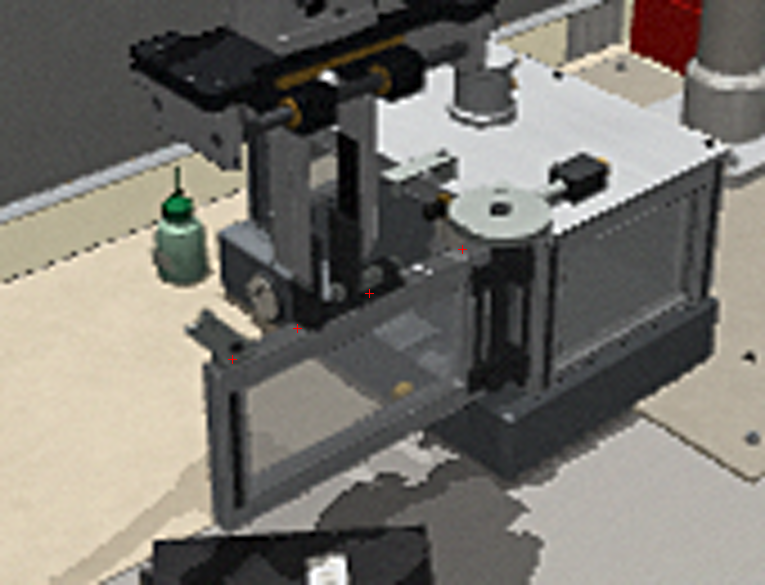

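Run:
```python
from h import *
print(telemetry.current_t(),telemetry.current_opening(),telemetry.current_wrist_force())
r.sign_off()
```

```text
29.0833 0.03054392995046332 [ 4.11871498  2.96834876 -8.00690717]
the job is handed in; nothing more can be done
```

The gate stands wide open at about 1.55 rad and the gripper is still holding it by the squeezed safety catch. I handed the job in at 29.1 s of the 51 s; the sign-off gives no verdict.

**What I did**
1. I squeezed the frame catch at 20 N. The gate sprang ajar to about 0.19–0.20 rad, going by the networks and the picture.
2. I released that catch and squeezed the safety catch, first at 20 N and then at 34 N.
3. I swung the gate round its hinge and past the detent. The largest sideways forces I read while swinging were about 6 N along the leaf and 5 N across it.

**Last checks**
- **Gate angle:** the network put the gate at 1.54–1.56 rad and the arm position gave 1.57. The leaf lay on the predicted line in the last scene picture.
- **Grip:** the finger opening stayed steady at about 31 mm, which means the catch is still squeezed. The wrist force was steady: about 5 N sideways and 8 N vertical. I could not read the finger force on the gate directly.
- **Nut:** it was found upright-looking at nest height. It was hidden before the gate opened, so I have no starting position to compare with.
- **Bystanders:** the bottle looked untouched in the pictures. I did not measure the bottle, box, spanner or deburring tool again at the end.

**What disagreed:** the first close on the frame catch shut on nothing, just above the tabs. The pictures showed the fingertips about 30 mm higher than the stated tool geometry. I worked with the tool about 25 mm lower from then on, and both squeezes succeeded.

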